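Snap the battery cover home with the seating tool

TASK

One of the two project boxes still has its round battery cover standing proud of the lid. Take the seating tool from its stand, press it squarely onto that cover until the cover clicks fully home, flush and level on the lid, without forcing it (it cracks if driven hard), and then put the tool back upright in its stand and let go. Touch the cover only with the tool, and leave the finished box and the other things on the bench alone.

Things in the scene. Friction and masses are not known exactly. Their poses are not given: they have to be found in the camera images.
- seater: Seating tool, upright in its stand: square pale-wood handle 30 x 30 mm on a round steel collar 60 mm across, 8 mm thick; under it a steel sleeve 28 mm across, 30 mm long, and a stem with a flat round white foot 32 mm across. Origin on its axis at the collar's underside, z up. The foot's underside is 48 to 76 mm below the origin: set differently each time, not measured, fixed in use. About 0.3 kg.
- seater_handle (a point): Middle of the tool's handle, on its axis, 38 mm above the collar's underside; the handle spans 30 mm below to 30 mm above this point, x and y square to its flat sides. Grip it across opposite flats, firmly (40 N or more) so that it does not slip under the pressing force.
- stand: The tool's fixed stand: aluminium plate 90 x 84 mm on two side walls and a base 100 x 100 mm; the plate's top is 90 mm above the bench, with a round hole 41 mm across through it. Origin at the centre of the underside, on the bench, below the hole; z up. The tool hangs in the hole, its collar resting on the plate.
- stand_top (a point): Centre of the mouth of the stand's hole, at the plate's top face, 90 mm above the bench; when the tool is in its stand the tool's origin is here.
- cover: The loose battery cover: a plain black round disc 50 mm across and 4 mm thick, flat on top, with a plug and snap bead under it. Origin on its axis at the disc's underside, z up; its top is 4 mm above the origin. At first it rests in the bore on sprung catches, its underside about 7 mm above the lid face. It cracks if pressed with more than 30 N.
- box_open: Fixed grey project box 100 x 76 mm clamped on an aluminium jig plate 130 x 100 mm, with the loose cover in the round bore (41 mm across) at the middle of its lid face. Origin at the centre of the jig plate's underside on the bench, z up; the lid face is 54 mm above the bench.
- bore (a point): Centre of the bore's mouth in the lid face of the unfinished box, 54 mm above the bench; the cover is home when its origin is here. Pressed, the cover resists up to about 7 to 12 N, gives way with a click about 3 to 4 mm down and then moves easily to the lid face, a hard stop where force climbs steeply: press at under 10 mm/s and stop there.
- box_done: The finished box, a bystander: the same box and jig plate, its cover already flush (top 58 mm above the bench). Fixed. Origin at the centre of the jig plate's underside.
- screwdriver: Bystander: a loose screwdriver lying on the far side of the bench.
- spool: Bystander: a loose spool 56 mm across, 30 mm tall, on the far side. Origin under its centre.
- holder: Bystander: a small loose black battery holder 62 x 34 x 17 mm on the far side. Origin under its centre.
Things that resemble listed ones, but are neither listed nor needed, are in the scene too. What is shaped like the cover but blue or white is not meant.

How it is judged:
By the outcome, as a careful person would: the job done as asked, in the order asked, and still so for the second after the job is handed in, with the robot touching nothing.
It also fails if it takes over 64 s, if anything falls off the work surface, if the arm or the gripper's body presses on something with over 40 N, if the wrist force passes 120 N, or if a joint passes its speed limit or range.

ROBOT

A 7-joint arm with a two-finger parallel gripper is mounted at the origin on the work surface. World frame = base frame: x ahead of the robot, y to its left, z up, the work surface at z = 0. Lengths are in m, angles in rad, forces in N, time in s.
With the tool pointing down it reaches from about 0.425 to 1.025 m from the base axis. Payload 9.4 kg.
Tool frame: the origin (TCP) lies at the very end of the fingers, on their centre line; the grasp point (between the pads) lies grip_point_offset behind it (grip_point_offset is the distance from the TCP to the grasp point, in m); z points along the fingers, y is the direction in which the jaws open and shut (so a half turn about z gives the same grasp; the last joint's range is limited). The gripper opens to 93 mm and grips with 3 to 60 N. Pads are 15 mm wide; open, the fingers measure 128 mm over their backs; the gripper's body (75 mm by 188 mm) begins 65 mm behind the grasp point.
Start: joints at [1.083, 0.599, -0.003, 1.599, 0.002, 0.943, -0.08], TCP at [0.29, -0.665, 0.219] pointing down, gripper open.
Joint ranges: [-2.57, 2.57], [-0.35, 1.97], [-1.29, 1.29], [0.11, 2.56], [-1.05, 4.19], [0.11, 1.86], [-2.63, 2.63]. Speed limits (rad/s): [2.22, 2.22, 3.01, 3.01, 3.14, 3.14, 3.14].

INTERFACE

Orientations are given as a rotation vector (axis times angle).
In Python, from bench import get_state, read_camera, camera_info, job_done, recognise, cut_out, grip_point_offset gives the robot as it stands.
- The arm moves only by the tool send_rows, never from a script. Its argument "motion" is a list of rows, each an object with "offset": the shift along the tool's x, y, z in mm, a list of three; "twist": the turn about the tool's z in degrees. In form: [{"offset": [dx, dy, dz], "twist": twist}, ...]. A call has 1 to 10 rows; each row shifts and turns the pose as measured when the row begins, along the tool's axes as they then stand; what a row does not reach is not made up. A row lasts 1/10 s, in which the tool goes at most 50 mm and 8.59 degrees, less where a joint would pass 70% of its speed; a pose out of reach is approached as far as the arm can. A call is refused whole if a number of a shift passes 50 or a number of a turn 8.59, either way. A call with a gripper value outside its range is refused whole. "hand" is the finger opening in mm, from 0 to 93, set as the call begins (left out, the last holds). The fingers move at their own pace and stop on an object; the grip force is fixed at half the most. Time passes only in rows, so rows that do not move let the fingers close. It gives the time, the measured TCP pose, the force and the opening at its end, in the units of the state.
- get_state(): the state, without advancing time (a new reading comes with each control period).
- read_camera(name): name is "scene" or "top" or "wrist"; returns the picture (400x640x3 uint8, red, green, blue); there is no depth.
- camera_info(name): a dict with "vertical_fov" (degrees; the focal length in pixels is half the picture's height over the tangent of half this angle, whatever the lens; pixels are square), "cx", "cy" (the principal point, pixels), "origin" and "attitude" of the camera in the world; the wrist camera has in their place "hand_eye" (4x4, takes a point from camera to tool coordinates, whose origin is the TCP and whose axes are the flange's). Camera axes: x right, y down, z forward; pixel columns grow to the right and rows downward; lengths in m; the calibration is good to about 2 mm. The wrist camera is an equidistant fisheye: a pixel r from the principal point sees the ray r / f radians off the axis. A picture is of the moment at which its call begins: read the wrist's pose just before it. camera_info takes no time and is no camera call.
- job_done(): hands the job in, once; it reports no verdict.
Trained networks look in the newest picture that a camera, given by its name, has taken for a name from the list of things; names that differ only in an ending like _2 or _b are one class to them, and where a whole thing is asked for, a point or a joint stands for the part that bears it (a point fixed in the world has none). Each returns a list of dicts, best first, with "score" (0 to 1); they miss things now and then, are a little off and sometimes report something else, mostly with a low value. They report only what shows in the picture. A call takes as long as a camera call. They do not tell look-alikes from the thing itself.
- recognise(camera, thing): "bbox" ([left, top, width, height] in pixels, round what is visible of it).
- cut_out(camera, thing): "region" (400x640 bool, what is visible of it) and "bbox" ([left, top, width, height] in pixels, round what is visible of it).
The state is a dict: "t": time; "joint_pos": joint angles; "joint_velocities": joint speeds; "joint_torque": joint torques, N m; "ee_pos": TCP position; "eef_rot": TCP orientation; "contact_force": force on the tool from outside, world axes, zero at the start; "ft_torque": the same for the moment, N m; "opening": finger opening in m.
Only numpy, scipy, OpenCV 4.12 (cv2) and the standard library are available. Lean on these libraries where they do the work, as an engineer would, in place of code of your own. Each camera call takes 0.05 s, during which the arm holds its last target. There are 200 camera calls.

## Working session

There is one attempt and no reset: what is moved stays moved. The work goes in short steps, Python scripts to look and compute and a tool call to move; the robot and the scene stay as the last step left them, time stands still between calls to the robot, and variables do not carry over. Pictures are saved under pics/ and viewed, about 8 in all and at most 12, crops included, and the job is handed in when it is done.

Besides the shell and the picture viewer there is one more tool, called after "Request:" as name(argument=value, ...) on one line, values as JSON. send_rows: Moves the arm, as the interface text tells. Its arguments: {"type":"object","properties":{"motion":{"type":"array","items":{"type":"object","properties":{"offset":{"type":"array","items":{"type":"number"}},"twist":{"type":"number"}}}},"hand":{"type":"number"}},"required":["motion"]}

```bash
mkdir -p pics; cat > h.py <<'E'
import numpy as np, cv2
from scipy.spatial.transform import Rotation as R
from bench import *
def save(cam,name):
    im=read_camera(cam); cv2.imwrite('pics/'+name+'.png',im[:,:,::-1]); return im
E
python3 - <<'E'
from h import *
s=get_state(); print({k:np.round(v,3) for k,v in s.items()}, grip_point_offset)
for c in ('scene','top','wrist'): print(c,camera_info(c))
a=save('scene','s1'); b=save('top','t1')
cv2.imwrite('pics/st1.png',np.vstack([a,b])[:,:,::-1])
for c in ('scene','top'):
  for n in ('seater','stand','cover','box_open','box_done'):
    print(c,n,[(np.round(d['bbox'],1).tolist(),round(d['score'],2)) for d in recognise(c,n)][:4])
E
```

```text
{'t': np.float64(0.0), 'joint_pos': array([ 1.083,  0.6  , -0.003,  1.6  ,  0.002,  0.943, -0.08 ]), 'joint_velocities': array([ 0.001,  0.001,  0.   ,  0.001,  0.   , -0.   ,  0.   ]), 'joint_torque': array([ 0.0000e+00, -7.6507e+01,  1.4980e+00, -2.5235e+01, -5.2000e-02,
        1.7000e-02,  0.0000e+00]), 'ee_pos': array([ 0.289, -0.664,  0.218]), 'eef_rot': array([-3.074e+00, -6.410e-01,  1.000e-03]), 'contact_force': array([-0.111,  0.83 ,  0.036]), 'ft_torque': array([-0.014,  0.019,  0.009]), 'opening': np.float64(0.093)} 0.0188
scene {'vertical_fov': 54.13257989899572, 'cx': 320.6176942696962, 'cy': 198.45174925818728, 'origin': array([ 1.16434837, -0.13104662,  0.67812111]), 'attitude': array([-1.89384749, -1.54896746,  0.66738401])}
top {'vertical_fov': 50.765957130142475, 'cx': 323.4952549954738, 'cy': 200.1428367618152, 'origin': array([ 0.37483557, -0.01270676,  1.09655954]), 'attitude': array([-2.106649  ,  2.12100468, -0.22289218])}
wrist {'vertical_fov': 65.70646984690485, 'cx': 319.75599321680863, 'cy': 204.2368472536411, 'hand_eye': array([[-2.91788298e-04, -9.653488
[... 319 characters left out ...]
r []
scene stand [([385.4, 156.5, 54.6, 52.2], 0.85)]
scene cover [([220.7, 180.3, 22.4, 18.4], 0.78), ([227.3, 205.6, 21.4, 20.1], 0.73), ([185.0, 266.0, 27.5, 19.6], 0.62)]
scene box_open [([217.6, 200.2, 50.2, 62.4], 0.79)]
scene box_done [([301.5, 183.2, 45.2, 54.4], 0.97)]
top seater [([210.6, 223.0, 23.7, 23.8], 0.72)]
top stand [([206.2, 212.7, 43.1, 46.9], 0.74)]
top cover [([388.9, 201.4, 17.4, 20.6], 0.84), ([394.1, 261.0, 18.4, 21.0], 0.82), ([429.6, 211.9, 15.9, 22.1], 0.74), ([417.7, 171.7, 18.2, 12.1], 0.53)]
top box_open [([369.6, 191.9, 44.7, 53.7], 0.81), ([388.5, 200.5, 20.2, 23.1], 0.53)]
top box_done [([294.3, 196.1, 48.3, 59.5], 0.66), ([210.3, 222.0, 28.0, 24.2], 0.22)]
```

View pics/s1.png

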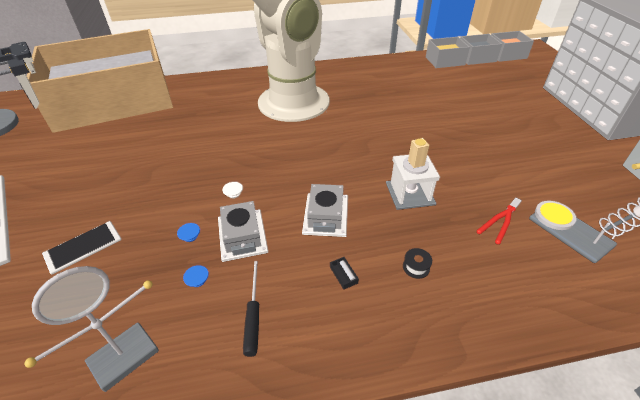

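View pics/t1.png

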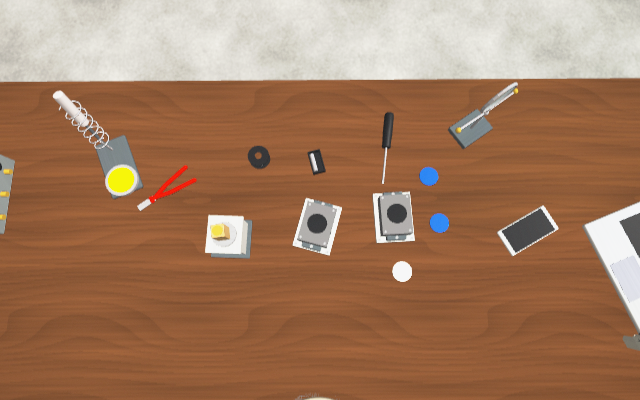

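The scene view shows two black-covered boxes, with discs at (238,217) and (326,198) in scene, and (397,214) and (317,223) in top. The tool and stand are at (415,170) in scene and (222,234) in top. The blue and white discs are decoys. Next I triangulate both discs and enlarge them to see which one stands proud.

```bash
cat >> h.py <<'E'
def fpx(ci): return 200/np.tan(np.radians(ci['vertical_fov']/2))
def ray(cam,uv,pose=None):
    ci=camera_info(cam); f=fpx(ci); x=(uv[0]-ci['cx'])/f; y=(uv[1]-ci['cy'])/f
    if cam!='wrist':
        d=R.from_rotvec(ci['attitude']).apply([x,y,1]); return ci['origin'],d/np.linalg.norm(d)
    r=np.hypot(x,y); d=np.array([x*np.sinc(r/np.pi),y*np.sinc(r/np.pi),np.cos(r)])
    H=ci['hand_eye']; Q=R.from_rotvec(pose[1])
    return pose[0]+Q.apply(H[:3,3]), Q.apply(H[:3,:3]@d)
def tri(rays):
    A=0;b=0
    for o,d in rays:
        P=np.eye(3)-np.outer(d,d); A=A+P; b=b+P@o
    p=np.linalg.solve(A,b); return p,[np.linalg.norm(np.cross(p-o,d))*1e3 for o,d in rays]
def onz(r,z): o,d=r; return o+d*(z-o[2])/d[2]
def pose():
    s=get_state(); return s['ee_pos'],s['eef_rot']
def dark(im,box,th=60):
    x,y,w,h=box; m=(im[y:y+h,x:x+w].max(2)<th).astype(np.uint8)
    n,l,st,c=cv2.connectedComponentsWithStats(m); i=1+np.argmax(st[1:,4])
    return c[i]+[x,y],st[i]
E
python3 - <<'E'
from h import *
a=cv2.imread('pics/s1.png')[:,:,::-1];b=cv2.imread('pics/t1.png')[:,:,::-1]
for n,sb,tb in(('A',(222,203,34,28),(382,198,30,32)),('B',(312,185,30,26),(302,208,30,30))):
    ca,sa=dark(a,sb);cb,s2=dark(b,tb); p,e=tri([ray('scene',ca),ray('top',cb)])
    print(n,ca,sa,cb,s2,p,e,onz(ray('scene',ca),.058),onz(ray('top',cb),.058),onz(ray('scene',ca),.065),onz(ray('top',cb),.065))
c1=cv2.resize(a[180:265,205:355],None,fx=5.2,fy=5.2,interpolation=cv2.INTER_CUBIC)
cv2.imwrite('pics/c1.png',c1[:,:,::-1])
E
```

```text
A [238.14186851 216.66782007] [  6   6  21  17 289] [393.5 209.5] [11 11  2  2  2] [ 0.56569633 -0.19476009  0.06830583] [np.float64(4.299184329864055), np.float64(4.299184329864111)] [ 0.55466243 -0.20022431  0.058     ] [ 0.56770394 -0.19218419  0.058     ] [ 0.56154464 -0.19944342  0.065     ] [ 0.56640399 -0.19097449  0.065     ]
B [325.83966245 198.10126582] [  4   6  20  15 237] [311. 217.] [7 7 5 5 5] [0.54702684 0.00558386 0.06722551] [np.float64(8.91384479688032), np.float64(8.913844796880342)] [ 0.53679581 -0.00138069  0.058     ] [0.55002266 0.01463601 0.058     ] [ 0.5438797  -0.00284437  0.065     ] [0.54884188 0.01445171 0.065     ]
```

View pics/c1.png

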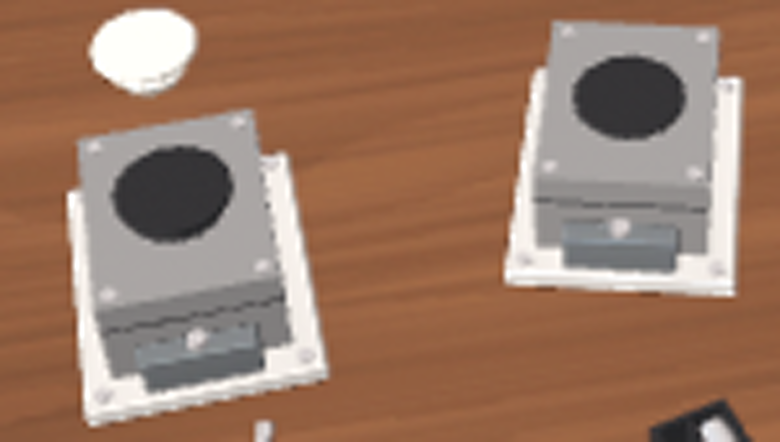

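The crop is inconclusive: left disc A at (172,193) may have a rim, right disc B at (630,97) looks flush. I'll redo the thresholds, measure the tool, and then check close by with the wrist camera.

```bash
python3 - <<'E'
from h import *
a=cv2.imread('pics/s1.png')[:,:,::-1];b=cv2.imread('pics/t1.png')[:,:,::-1]
for n,sb,tb in(('A',(222,203,34,28),(382,198,30,32)),('B',(312,185,30,26),(302,208,30,30))):
    ca,sa=dark(a,sb,80);cb,s2=dark(b,tb,80); p,e=tri([ray('scene',ca),ray('top',cb)])
    print(n,ca,sa,cb,s2,p,e)
# handle top & collar
for nm,im,(x0,y0,x1,y1) in(('scene',a,(380,130,445,215)),('top',b,(195,205,260,265))):
    hsv=cv2.cvtColor(np.ascontiguousarray(im),cv2.COLOR_RGB2HSV)[y0:y1,x0:x1]
    m=((hsv[...,0]>12)&(hsv[...,0]<30)&(hsv[...,1]>70)&(hsv[...,2]>140)).astype(np.uint8)
    n,l,st,c=cv2.connectedComponentsWithStats(m);i=1+np.argmax(st[1:,4]);print(nm,c[i]+[x0,y0],st[i]+np.array([x0,y0,0,0,0]))
c1=cv2.resize(a[130:215,380:450],None,fx=5,fy=5,interpolation=cv2.INTER_CUBIC)
c2=cv2.resize(b[205:265,195:260],(460,425),interpolation=cv2.INTER_CUBIC)
cv2.imwrite('pics/c2.png',np.hstack([c1,c2])[:,:,::-1]); print(c1.shape)
E
```

```text
A [237.91639871 216.79742765] [  5   5  23  18 311] [396.52142857 212.88928571] [  5   6  20  19 280] [ 0.55841403 -0.19957441  0.06134769] [np.float64(0.7712531711081602), np.float64(0.7712531711082404)]
B [325.56349206 198.17460317] [  4   6  21  16 252] [316.74100719 223.07553957] [  6   6  19  19 278] [ 0.53477665 -0.00059204  0.05577407] [np.float64(0.9967081280999526), np.float64(0.9967081280999222)]
scene [418.05144033 151.78806584] [408 137  22  31 486]
top [219.6381323  231.49027237] [211 224  19  16 257]
(425, 350, 3)
```

View pics/c2.png

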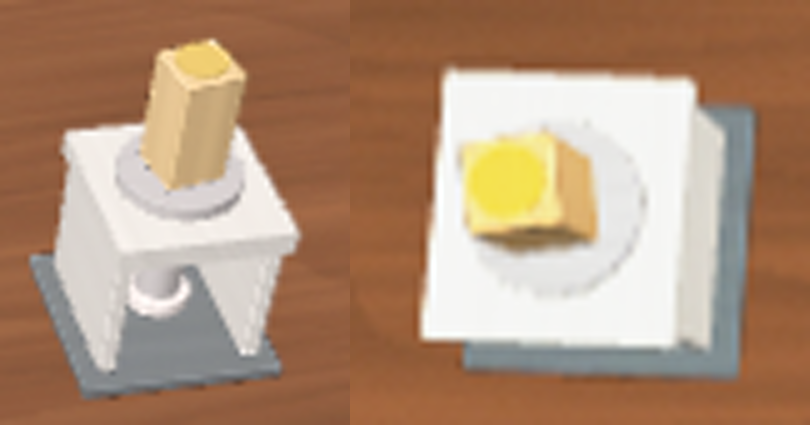

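Disc A triangulates about 6 mm higher than B (61 vs 56 mm), so A is the proud one; I'll confirm close by. The yellow handle-top disc is at about (420.6,142) in scene and (217.3,230.4) in top.

```bash
python3 - <<'E'
from h import *
print(tri([ray('scene',(420.6,142)),ray('top',(217.3,230.4))]))
b=cv2.imread('pics/t1.png')[:,:,::-1]
print('collar',onz(ray('top',(195+(553-350)*65/460,205+208*60/425)),.098))
# handle-top corners in world at z=.158, crop px
for u,v in ((463,143),(547,130),(566,220),(478,235)):
    print(onz(ray('top',(195+(u-350)*65/460,205+v*60/425)),.158))
Q=R.from_rotvec(get_state()['eef_rot']).as_matrix(); print(Q.round(3))
E
```

```text
(array([0.50418053, 0.22194708, 0.15743784]), [np.float64(0.08833427153970637), np.float64(0.08833427153970114)])
collar [0.50279892 0.22129057 0.098     ]
[0.51601127 0.23663116 0.158     ]
[0.51999793 0.21016853 0.158     ]
[0.49127921 0.20297153 0.158     ]
[0.48672143 0.23050831 0.158     ]
[[ 0.917  0.399 -0.   ]
 [ 0.399 -0.917 -0.   ]
 [-0.     0.    -1.   ]]
```

Request:
send_rows(motion=[{"offset": [30,-33,-2],"twist": 0},{"offset": [30,-33,-2],"twist": 0},{"offset": [30,-33,-2],"twist": 0},{"offset": [30,-33,-2],"twist": 0},{"offset": [30,-33,-2],"twist": 0},{"offset": [30,-33,-2],"twist": 0},{"offset": [30,-33,-2],"twist": 0},{"offset": [30,-33,-2],"twist": 0},{"offset": [30,-33,-2],"twist": 0},{"offset": [30,-33,-2],"twist": 0}])

```text
t: 1.6
ee_pos: [0.4354, -0.2346, 0.2382]
eef_rot: [3.073, 0.622, 0.002]
contact_force: [0.9, -0.1, -0.1]
opening: 0.0931
```

```bash
python3 - <<'E'
from h import *
p=pose(); im=save('wrist','w1'); np.save('w1.npy',np.array(p)); print(p)
E
```

```text
(array([ 0.43541588, -0.23462247,  0.23815259]), array([3.07334872e+00, 6.22198239e-01, 1.63555669e-03]))
```

View pics/w1.png

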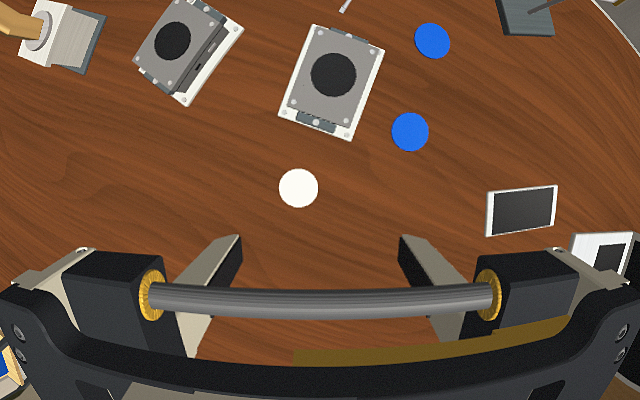

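Wrist view: box A disc at (333,74), box B disc at (172,41), stand at top left (60,35), decoy discs blue and white. I'll take a second view while travelling to triangulate both.

Request:
send_rows(motion=[{"offset": [13,-36,0],"twist": 0},{"offset": [13,-36,0],"twist": 0},{"offset": [13,-36,0],"twist": 0},{"offset": [13,-36,0],"twist": 0},{"offset": [0,0,0],"twist": 0}])

```text
t: 2.15
ee_pos: [0.4306, -0.0669, 0.2394]
eef_rot: [3.07, 0.643, 0.013]
contact_force: [0.7, -1.0, -0.1]
opening: 0.0931
```

```bash
python3 - <<'E'
from h import *
p=pose(); im=save('wrist','w2'); np.save('w2.npy',np.array(p)); print(p)
for c in recognise('wrist','cover'): print(c)
E
```

```text
(array([ 0.4306052 , -0.06693487,  0.23936601]), array([3.07043617, 0.64274715, 0.01257824]))
{'bbox': [444.0, 116.1, 37.2, 39.7], 'score': 0.96}
{'bbox': [515.8, 86.0, 23.7, 32.4], 'score': 0.85}
{'bbox': [494.0, 169.7, 25.4, 29.2], 'score': 0.77}
{'bbox': [396.9, 217.6, 32.2, 23.0], 'score': 0.65}
```

Request:
send_rows(motion=[{"offset": [10,-36,0],"twist": 4},{"offset": [10,-36,0],"twist": 4},{"offset": [10,-36,0],"twist": 4},{"offset": [5,-36,0],"twist": 0},{"offset": [5,-36,0],"twist": 0},{"offset": [0,0,0],"twist": 0}])

```text
t: 2.85
ee_pos: [0.4248, 0.11, 0.2389]
eef_rot: [3.123, 0.269, 0.019]
contact_force: [0.4, -0.7, -0.7]
opening: 0.0931
```

```bash
python3 - <<'E'
from h import *
p=pose(); im=save('wrist','w3'); np.save('w3.npy',np.array(p)); print(p)
w2=cv2.imread('pics/w2.png'); cv2.imwrite('pics/w23.png',np.vstack([w2[:240],im[:300,:,::-1]]))
E
```

```text
(array([0.42480934, 0.10995437, 0.23888541]), array([3.12311055, 0.26874217, 0.01889896]))
```

View pics/w23.png

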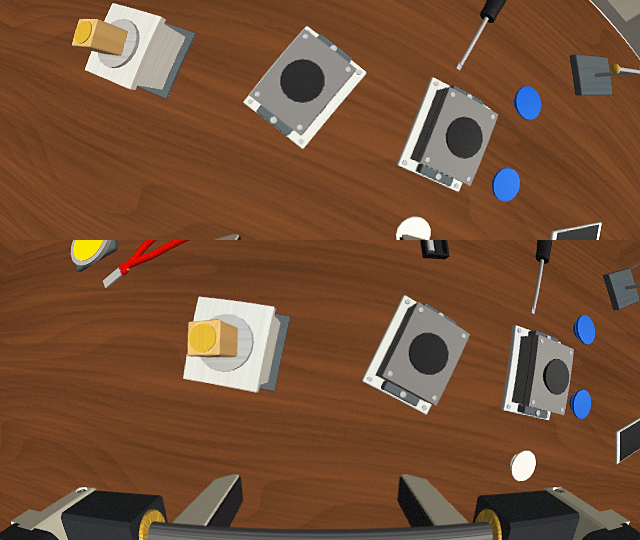

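w2/w3: the stand's yellow handle top is at (84,34) in w2 and (208,98) in w3. Box B is at (302,80)/(429,113), box A at (464,137)/(557,137). In w3, disc A is shifted towards the lid edge, as a proud cover would be.

```bash
python3 - <<'E'
from h import *
ims=[cv2.imread(f'pics/w{i}.png')[:,:,::-1] for i in(1,2,3)]; ps=[np.load(f'w{i}.npy') for i in(1,2,3)]
def loc(im,u,v,k=30):
    return dark(im,(max(u-k,0),max(v-k,0),2*k,2*k),62)
for n,g in (('A',((333,74),(464,137),(557,137))),('B',((172,41),(302,80),(429,113)))):
    rs=[]
    for im,p,(u,v) in zip(ims,ps,g):
        k=28 if n=='A' and u<500 else 22
        m=(im[v-k:v+k,u-k:u+k].max(2)<62).astype(np.uint8)
        c_,l,st,c=cv2.connectedComponentsWithStats(m); i=l[k,k]; print(n,c[i]+[u-k,v-k],st[i]); rs.append(ray('wrist',c[i]+[u-k,v-k],p))
    print(n,tri(rs), tri([rs[0],rs[2]]))
hr=[]
for i,(u,v) in ((1,(84,34)),(2,(208,98))):
    im=np.ascontiguousarray(ims[i]); k=25;hsv=cv2.cvtColor(im,cv2.COLOR_RGB2HSV)[v-k:v+k,u-k:u+k]; rgb=im[v-k:v+k,u-k:u+k].astype(int)
    m=((hsv[...,1]>175)&(hsv[...,0]>18)&(hsv[...,0]<35)).astype(np.uint8)
    n,l,st,c=cv2.connectedComponentsWithStats(m);j=1+np.argmax(st[1:,4]);print(c[j]+[u-k,v-k],st[j]); hr.append(ray('wrist',c[j]+[u-k,v-k],ps[i]))
print('handle top',tri(hr),tri(hr+[ray('scene',(420.6,142)),ray('top',(217.3,230.4))]))
E
```

```text
A [333.05082508  74.36105611] [   6    7   45   44 1515]
A [463.54273128 137.03259912] [  10    8   36   41 1135]
A [556.96046129 136.512905  ] [   0    0   44   44 1821]
A (array([ 0.55691697, -0.19874796,  0.06264458]), [np.float64(0.2898369295616237), np.float64(0.6537370091490945), np.float64(0.4294328269199235)]) (array([ 0.55692831, -0.1990392 ,  0.06293292]), [np.float64(0.08680720881301576), np.float64(0.08680720881297505)])
B [172.11237016  40.49291785] [   4    3   37   38 1059]
B [301.94142259  80.41004184] [   1    2   43   42 1434]
B [428.09904913 113.24722662] [   2    2   39   42 1262]
B (array([5.34247128e-01, 4.26466485e-05, 5.44431832e-02]), [np.float64(0.030955812478235947), np.float64(0.11007249773210513), np.float64(0.09505321972988978)]) (array([5.34293703e-01, 7.55157907e-05, 5.44541562e-02]), [np.float64(0.042615182435518824), np.float64(0.04261518243565872)])
[82.69283276 31.60750853] [ 15  12  18  22 293]
[202.15384615  97.36581197] [  6  11  27  28 585]
handle top (array([0.50424926, 0.22198503, 0.15892968]), [np.float64(0.030633816395039804), np.float64(0.030633816395324632)]) (array([0.50427212, 0.22211523, 0.15802344]), [np.float64(0.5657430482121382), np.float64(0.21850049575431144), np.float64(0.5783501253724278), np.float64(0.2588076332966878)])
```

A's top is at z=62.7 mm against 54.4 mm for B, so A, at about (0.557,-0.199), is confirmed as the unfinished box. The handle top is at (0.504,0.222,0.158), matching the expected height. Moving above the handle.

Request:
send_rows(motion=[{"offset": [26,-26,6],"twist": 0},{"offset": [26,-26,6],"twist": 0},{"offset": [26,-26,6],"twist": 0},{"offset": [20,-20,5],"twist": 0},{"offset": [0,0,0],"twist": 0},{"offset": [0,0,0],"twist": 0}])

```text
t: 3.5
ee_pos: [0.5132, 0.2084, 0.2139]
eef_rot: [3.118, 0.237, 0.017]
contact_force: [0.1, -0.9, -0.2]
opening: 0.0928
```

```bash
cat >> h.py <<'E'
def goto(t,yaw=None):
    p,r=pose(); Q=R.from_rotvec(r); M=Q.as_matrix()
    print('pos',p.round(4),'yaw',round(np.degrees(np.arctan2(M[1,0],M[0,0])),2),'toolz',M[:,2].round(4),'offset mm',(Q.inv().apply(np.array(t)-p)*1e3).round(1), 'F',get_state()['contact_force'].round(2))
E
python3 - <<'E'
from h import *
p=pose(); im=save('wrist','w4'); np.save('w4.npy',np.array(p)); goto([.504,.222,.12])
E
```

```text
pos [0.5132 0.2083 0.214 ] yaw 8.66 toolz [ 0.012  -0.0135 -0.9998] offset mm [ -8.  -16.4  93.7] F [ 0.03 -0.95 -0.37]
```

View pics/w4.png

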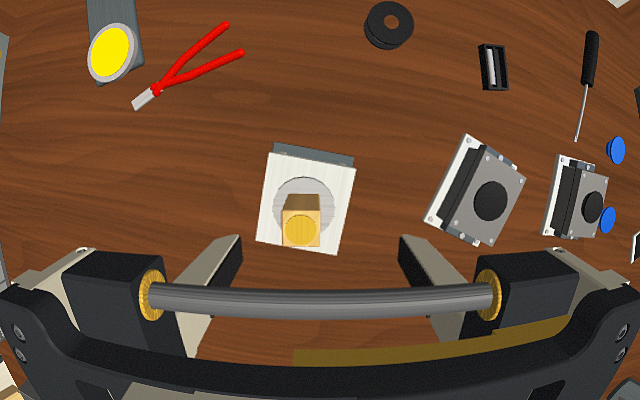

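w4: the handle top disc is at (300,230), its square is nearly aligned with the jaws, and the stand's collar is behind it at (305,200). I'll compute the yaw and centre from the wood outline.

```bash
python3 - <<'E'
from h import *
im=cv2.imread('pics/w4.png'); p=np.load('w4.npy')
hsv=cv2.cvtColor(im,cv2.COLOR_BGR2HSV); m=((hsv[...,0]>12)&(hsv[...,0]<35)&(hsv[...,1]>80)&(hsv[...,2]>215)).astype(np.uint8)
m[:,:270]=0;m[:,335:]=0;m[:190]=0;m[252:]=0
n,l,st,c=cv2.connectedComponentsWithStats(m);j=1+np.argmax(st[1:,4]);print(st[j],c[j])
ys,xs=np.nonzero(l==j); W=np.array([onz(ray('wrist',(x,y),p),.158)[:2] for x,y in zip(xs,ys)])*1e3
r=cv2.minAreaRect(W.astype(np.float32)); print(r)
y2=((hsv[...,1]>175)&(l==j)).astype(np.uint8);n,l2,s2,c2=cv2.connectedComponentsWithStats(y2);k=1+np.argmax(s2[1:,4]);print(s2[k],c2[k],onz(ray('wrist',c2[k],p),.158))
# cover A, B again
rs=[]
for u,v in ((592,207),(490,201)):
    k=28; mm=(im[v-k:v+k,u-k:u+k].max(2)<62).astype(np.uint8); q,L,S,C=cv2.connectedComponentsWithStats(mm); print(S[L[k,k]])
E
```

```text
[ 283  211   37   36 1284] [301.14485981 228.46728972]
((504.5478210449219, 221.8437042236328), (28.221023559570312, 27.905712127685547), 8.491043090820312)
[285 216  31  29 701] [300.2596291  229.65477889] [0.50385557 0.22207781 0.158     ]
[ 17  12  22  32 528]
[  12    8   33   40 1027]
```

Request:
send_rows(motion=[{"offset": [-8,-16,10],"twist": 0},{"offset": [0,0,0],"twist": 0},{"offset": [0,0,0],"twist": 0},{"offset": [0,0,0],"twist": 0}])

```text
t: 3.95
ee_pos: [0.5035, 0.2154, 0.2051]
eef_rot: [3.117, 0.224, 0.018]
contact_force: [0.6, -0.8, -0.5]
opening: 0.0927
```

```bash
python3 -c "
from h import *
goto([.5042,.2219,.109])"
```

```text
pos [0.5035 0.2154 0.2051] yaw 8.23 toolz [ 0.013  -0.016  -0.9998] offset mm [ 0.6 -8.1 95.9] F [ 0.62 -0.79 -0.5 ]
```

Request:
send_rows(motion=[{"offset": [1,-10,15],"twist": 0},{"offset": [0,-4,15],"twist": 0},{"offset": [0,0,2],"twist": 0}])

```text
t: 4.25
ee_pos: [0.5043, 0.2285, 0.1721]
eef_rot: [3.118, 0.22, 0.023]
contact_force: [-0.9, -0.3, 0.1]
opening: 0.093
```

```bash
python3 -c "
from h import *
goto([.5042,.2219,.109])"
```

```text
pos [0.5043 0.2285 0.1721] yaw 8.06 toolz [ 0.0161 -0.0149 -0.9998] offset mm [-1.9  5.4 63.2] F [-0.88 -0.3   0.14]
```

Request:
send_rows(motion=[{"offset": [-1,5,4],"twist": 0},{"offset": [0,0,4],"twist": 0},{"offset": [0,0,4],"twist": 0}])

```text
t: 4.55
ee_pos: [0.5043, 0.2229, 0.1592]
eef_rot: [3.118, 0.22, 0.023]
contact_force: [0.0, 0.1, -0.9]
opening: 0.093
```

```bash
python3 -c "
from h import *
goto([.5042,.2219,.109])"
```

```text
pos [0.5043 0.2229 0.1592] yaw 8.08 toolz [ 0.0159 -0.0151 -0.9998] offset mm [-1.   0.1 50.2] F [ 0.01  0.15 -0.85]
```

Slow moves keep the tilt (1.25°) constant, while fast ones seem to have introduced it. I'll test whether a fast move back takes it out before gripping.

Request:
send_rows(motion=[{"offset": [0,0,-40],"twist": 0},{"offset": [0,0,-10],"twist": 0},{"offset": [0,36,0],"twist": 0},{"offset": [0,36,0],"twist": 0},{"offset": [0,36,0],"twist": 0},{"offset": [0,36,0],"twist": 0},{"offset": [0,0,0],"twist": 0}])

```text
t: 5.25
ee_pos: [0.5253, 0.0775, 0.2129]
eef_rot: [3.118, 0.225, 0.027]
contact_force: [0.0, 0.3, 0.3]
opening: 0.093
```

```bash
python3 -c "
from h import *
goto([.5042,.2219,.18])"
```

```text
pos [0.5253 0.0775 0.2129] yaw 8.25 toolz [ 0.0184 -0.0144 -0.9997] offset mm [  -0.7 -146.5   30.4] F [0.03 0.3  0.27]
```

```bash
python3 -c "
from h import *
for i in range(1,5):
  p=np.load(f'w{i}.npy'); M=R.from_rotvec(p[1]).as_matrix(); print(p[0].round(3),'toolz world',M[:,2].round(4),'down in tool',(M.T@[0,0,-1]).round(4))
print(get_state()['joint_pos'])"
```

```text
[ 0.435 -0.235  0.238] toolz world [ 0.0022 -0.0056 -1.    ] down in tool [ 1.e-04 -6.e-03  1.e+00]
[ 0.431 -0.067  0.239] toolz world [ 0.0088 -0.0028 -1.    ] down in tool [-0.0069 -0.0061  1.    ]
[0.425 0.11  0.239] toolz world [ 0.0126 -0.0058 -0.9999] down in tool [-0.0114 -0.0079  0.9999]
[0.513 0.208 0.214] toolz world [ 0.0117 -0.0136 -0.9998] down in tool [-0.0096 -0.0153  0.9998]
[-0.15775158  0.37309178 -0.14381384  2.05359862  0.10979431  0.70784643
 -1.80152856]
```

Request:
send_rows(motion=[{"offset": [-26,0,0],"twist": 0},{"offset": [-26,0,0],"twist": 0},{"offset": [0,0,0],"twist": 0}])

```text
t: 5.55
ee_pos: [0.473, 0.069, 0.2118]
eef_rot: [3.119, 0.219, 0.029]
contact_force: [0.7, -0.6, 0.8]
opening: 0.093
```

```bash
cat >> h.py <<'E'
def tilt():
    M=R.from_rotvec(pose()[1]).as_matrix(); print('down in tool mrad',((M.T@[0,0,-1])[:2]*1e3).round(1))
E
python3 -c "
from h import *
goto([.5042,.2219,.18]);tilt()"
```

```text
pos [0.473  0.069  0.2118] yaw 8.03 toolz [ 0.0196 -0.0138 -0.9997] offset mm [  51.7 -147.5   30.3] F [ 0.7  -0.64  0.75]
down in tool mrad [-17.5 -16.4]
```

Request:
send_rows(motion=[{"offset": [8,-8,0],"twist": 0},{"offset": [8,-8,0],"twist": 0},{"offset": [8,-8,0],"twist": 0},{"offset": [8,-8,0],"twist": 0},{"offset": [8,-8,0],"twist": 0},{"offset": [8,-8,0],"twist": 0}])

```text
t: 6.15
ee_pos: [0.5202, 0.1307, 0.2122]
eef_rot: [3.12, 0.221, 0.034]
contact_force: [-0.2, -0.4, -1.2]
opening: 0.0928
```

```bash
python3 -c "
from h import *
goto([.5042,.2219,.18]);tilt()"
```

```text
pos [0.5202 0.1307 0.2122] yaw 8.13 toolz [ 0.0228 -0.0119 -0.9997] offset mm [ -3.6 -93.   30.7] F [-0.21 -0.36 -1.2 ]
down in tool mrad [-20.9 -15. ]
```

Request:
send_rows(motion=[{"offset": [0,-5,0],"twist": 0},{"offset": [0,-5,0],"twist": 0},{"offset": [0,-5,0],"twist": 0},{"offset": [0,-5,0],"twist": 0},{"offset": [0,-5,0],"twist": 0},{"offset": [0,-5,0],"twist": 0},{"offset": [0,-5,0],"twist": 0},{"offset": [0,-5,0],"twist": 0},{"offset": [0,-5,0],"twist": 0},{"offset": [0,-5,0],"twist": 0}])

```text
t: 7.15
ee_pos: [0.5126, 0.1848, 0.2112]
eef_rot: [3.12, 0.221, 0.033]
contact_force: [-0.7, -0.8, 0.6]
opening: 0.0933
```

```bash
python3 -c "
from h import *
goto([.5042,.2219,.18]);tilt()"
```

```text
pos [0.5126 0.1848 0.2112] yaw 8.13 toolz [ 0.0223 -0.0122 -0.9997] offset mm [ -3.7 -38.4  30.5] F [-0.69 -0.76  0.61]
down in tool mrad [-20.4 -15.2]
```

Request:
send_rows(motion=[{"offset": [0,-45,0],"twist": 0}])

```text
t: 7.25
ee_pos: [0.5074, 0.2249, 0.2105]
eef_rot: [3.118, 0.209, 0.033]
contact_force: [1.2, 0.8, -0.2]
opening: 0.093
```

```bash
python3 -c "
from h import *
goto([.5042,.2219,.18]);tilt()"
```

```text
pos [0.5074 0.2249 0.2105] yaw 7.69 toolz [ 0.0225 -0.0152 -0.9996] offset mm [-4.2  2.  30.5] F [ 1.16  0.76 -0.16]
down in tool mrad [-20.3 -18.1]
```

Slow rows (5 mm) do not tilt the hand; single fast ones do. I'll probe fast single moves for one that corrects it.

Request:
send_rows(motion=[{"offset": [0,45,0],"twist": 0}])

```text
t: 7.35
ee_pos: [0.5107, 0.1972, 0.2115]
eef_rot: [3.123, 0.246, 0.036]
contact_force: [0.3, -0.1, -0.2]
opening: 0.0932
```

```bash
python3 -c "
from h import *
tilt()"
```

```text
down in tool mrad [-22.5 -10.5]
```

Request:
send_rows(motion=[{"offset": [0,0,-40],"twist": 0}])

```text
t: 7.45
ee_pos: [0.5079, 0.1924, 0.2478]
eef_rot: [3.117, 0.241, 0.023]
contact_force: [1.4, 0.4, 0.7]
opening: 0.0929
```

```bash
python3 -c "
from h import *
tilt()"
```

```text
down in tool mrad [-13.6 -16.5]
```

Request:
send_rows(motion=[{"offset": [0,0,40],"twist": 0}])

```text
t: 7.55
ee_pos: [0.5129, 0.1959, 0.2153]
eef_rot: [3.122, 0.244, 0.045]
contact_force: [1.5, 0.1, -0.6]
opening: 0.0932
```

```bash
python3 -c "
from h import *
tilt()"
```

```text
down in tool mrad [-27.7 -11.7]
```

Request:
send_rows(motion=[{"offset": [45,0,0],"twist": 0}])

```text
t: 7.65
ee_pos: [0.5445, 0.1981, 0.2099]
eef_rot: [3.114, 0.248, 0.015]
contact_force: [1.7, 0.7, -0.2]
opening: 0.093
```

```bash
python3 -c "
from h import *
goto([.5042,.2219,.18]);tilt()"
```

```text
pos [0.5445 0.1981 0.2099] yaw 9.13 toolz [ 0.0111 -0.0165 -0.9998] offset mm [-36.2 -30.4  29.1] F [ 1.67  0.66 -0.2 ]
down in tool mrad [ -8.3 -18.1]
```

Single fast rows correct it: +x removes x tilt, +y removes y tilt.

Request:
send_rows(motion=[{"offset": [0,45,0],"twist": 0}])

```text
t: 7.75
ee_pos: [0.5556, 0.1605, 0.2111]
eef_rot: [3.118, 0.261, 0.023]
contact_force: [0.8, -0.9, -0.5]
opening: 0.0927
```

```bash
python3 -c "
from h import *
tilt()"
```

```text
down in tool mrad [-13.7 -13.8]
```

Request:
send_rows(motion=[{"offset": [0,3,0],"twist": 0}])

```text
t: 7.85
ee_pos: [0.5561, 0.1515, 0.21]
eef_rot: [3.115, 0.251, 0.018]
contact_force: [-0.0, -0.1, 0.5]
opening: 0.093
```

```bash
python3 -c "
from h import *
tilt()"
```

```text
down in tool mrad [-10.3 -17.6]
```

Request:
send_rows(motion=[{"offset": [-5,-5,0],"twist": 0},{"offset": [-5,-5,0],"twist": 0}])

```text
t: 8.05
ee_pos: [0.5448, 0.1596, 0.2094]
eef_rot: [3.115, 0.247, 0.018]
contact_force: [0.2, 0.6, 0.4]
opening: 0.0932
```

```bash
python3 -c "
from h import *
goto([.5042,.2219,.18]);tilt()"
```

```text
pos [0.5448 0.1596 0.2094] yaw 9.06 toolz [ 0.013  -0.0156 -0.9998] offset mm [-30.5 -68.4  27.9] F [0.22 0.63 0.41]
down in tool mrad [-10.4 -17.5]
```

Request:
send_rows(motion=[{"offset": [-2,-5,0],"twist": 0},{"offset": [-4,-10,0],"twist": 0},{"offset": [-6,-15,0],"twist": 0},{"offset": [-8,-20,0],"twist": 0},{"offset": [-9,-24,0],"twist": 0},{"offset": [0,0,0],"twist": 0}])

```text
t: 8.65
ee_pos: [0.4979, 0.2391, 0.2089]
eef_rot: [3.117, 0.26, 0.02]
contact_force: [0.2, -0.7, -0.3]
opening: 0.0928
```

```bash
python3 -c "
from h import *
goto([.5042,.2219,.18]);tilt()"
```

```text
pos [0.4979 0.2391 0.2089] yaw 9.54 toolz [ 0.0138 -0.0123 -0.9998] offset mm [ 3.  17.6 29.2] F [ 0.21 -0.66 -0.31]
down in tool mrad [-11.6 -14.4]
```

Request:
send_rows(motion=[{"offset": [0,7,0],"twist": 0},{"offset": [0,7,0],"twist": 0},{"offset": [0,7,0],"twist": 0},{"offset": [0,7,0],"twist": 0},{"offset": [0,7,0],"twist": 0},{"offset": [0,7,0],"twist": 0},{"offset": [0,7,0],"twist": 0},{"offset": [0,7,0],"twist": 0},{"offset": [0,7,0],"twist": 0},{"offset": [0,7,0],"twist": 0}])

```text
t: 9.65
ee_pos: [0.5108, 0.1627, 0.2103]
eef_rot: [3.117, 0.257, 0.021]
contact_force: [0.1, 0.0, -0.4]
opening: 0.0928
```

Request:
send_rows(motion=[{"offset": [0,7,0],"twist": 0},{"offset": [0,7,0],"twist": 0},{"offset": [0,7,0],"twist": 0},{"offset": [0,4,0],"twist": 0},{"offset": [0,-8,0],"twist": 0},{"offset": [0,-16,0],"twist": 0},{"offset": [0,-24,0],"twist": 0},{"offset": [0,-32,0],"twist": 0},{"offset": [0,0,0],"twist": 0}])

```text
t: 10.55
ee_pos: [0.5018, 0.2186, 0.2096]
eef_rot: [3.118, 0.253, 0.022]
contact_force: [0.6, -1.0, -0.7]
opening: 0.093
```

```bash
python3 -c "
from h import *
goto([.5042,.2219,.18]);tilt()"
```

```text
pos [0.5018 0.2186 0.2096] yaw 9.29 toolz [ 0.015  -0.0119 -0.9998] offset mm [ 2.5 -3.3 29.6] F [ 0.56 -0.97 -0.74]
down in tool mrad [-12.9 -14.2]
```

Residual tilt is 0.8–1.1°, and slow rows preserve it, which is acceptable. Descending and gripping now.

Request:
send_rows(motion=[{"offset": [2,-2,4],"twist": 0.8},{"offset": [0,-1,6],"twist": 0},{"offset": [0,0,8],"twist": 0},{"offset": [0,0,8],"twist": 0}])

```text
t: 10.95
ee_pos: [0.5039, 0.2225, 0.1822]
eef_rot: [3.12, 0.231, 0.024]
contact_force: [0.6, 0.6, -0.3]
opening: 0.0931
```

```bash
python3 -c "
from h import *
goto([.5042,.2219,.109]);tilt()"
```

```text
pos [0.5039 0.2225 0.1822] yaw 8.49 toolz [ 0.0161 -0.0115 -0.9998] offset mm [-0.8 -0.4 73.2] F [ 0.64  0.57 -0.25]
down in tool mrad [-14.2 -13.7]
```

Request:
send_rows(motion=[{"offset": [0,0,8],"twist": 0},{"offset": [0,0,8],"twist": 0},{"offset": [-1,0,8],"twist": 0},{"offset": [0,0,8],"twist": 0},{"offset": [0,0,8],"twist": 0},{"offset": [0,0,8],"twist": 0},{"offset": [0,0,8],"twist": 0},{"offset": [0,0,6],"twist": 0},{"offset": [0,0,4],"twist": 0},{"offset": [0,0,2],"twist": 0}])

```text
t: 11.95
ee_pos: [0.5035, 0.2192, 0.1061]
eef_rot: [3.119, 0.227, 0.019]
contact_force: [0.7, 0.1, -0.3]
opening: 0.0929
```

```bash
python3 -c "
from h import *
goto([.5042,.2219,.109]);tilt()"
```

```text
pos [0.5035 0.2192 0.1061] yaw 8.34 toolz [ 0.0134 -0.0133 -0.9998] offset mm [ 1.1 -2.5 -2.9] F [ 0.7   0.08 -0.35]
down in tool mrad [-11.3 -15.1]
```

Request:
send_rows(motion=[{"offset": [1,-2.5,-2.5],"twist": 0},{"offset": [0,0,0],"twist": 0}])

```text
t: 12.15
ee_pos: [0.5042, 0.2222, 0.1086]
eef_rot: [3.119, 0.227, 0.019]
contact_force: [-0.1, -0.0, -0.4]
opening: 0.093
```

```bash
python3 -c "
from h import *
goto([.5042,.2219,.109]);tilt()"
```

```text
pos [0.5042 0.2222 0.1086] yaw 8.34 toolz [ 0.0132 -0.0134 -0.9998] offset mm [-0.   0.3 -0.4] F [-0.09 -0.01 -0.4 ]
down in tool mrad [-11.2 -15.2]
```

Exact. Closing.

Request:
send_rows(hand=10, motion=[{"offset": [0,0,0],"twist": 0},{"offset": [0,0,0],"twist": 0},{"offset": [0,0,0],"twist": 0},{"offset": [0,0,0],"twist": 0},{"offset": [0,0,0],"twist": 0},{"offset": [0,0,0],"twist": 0}])

```text
t: 12.75
ee_pos: [0.5047, 0.2225, 0.1098]
eef_rot: [3.12, 0.227, 0.022]
contact_force: [0.7, -0.2, 0.1]
opening: 0.0496
```

```bash
python3 -c "
from h import *
goto([.5042,.2219,.109]);tilt();print(get_state()['opening'],get_state()['ft_torque'])"
```

```text
pos [0.5047 0.2225 0.1098] yaw 8.34 toolz [ 0.0151 -0.0124 -0.9998] offset mm [-0.6  0.5  0.8] F [ 0.68 -0.24  0.1 ]
down in tool mrad [-13.1 -14.5]
0.04956721048390354 [0.05350179 0.03896894 0.01172186]
```

Request:
send_rows(hand=0, motion=[{"offset": [0,0,0],"twist": 0},{"offset": [0,0,0],"twist": 0},{"offset": [0,0,0],"twist": 0},{"offset": [0,0,0],"twist": 0},{"offset": [0,0,0],"twist": 0}])

```text
t: 13.25
ee_pos: [0.5048, 0.2221, 0.1098]
eef_rot: [3.12, 0.227, 0.022]
contact_force: [0.0, -0.1, 0.2]
opening: 0.0299
```

```bash
python3 -c "
from h import *
goto([.5042,.2219,.109]);tilt();print(get_state()['opening'],get_state()['ft_torque'])"
```

```text
pos [0.5048 0.2221 0.1098] yaw 8.32 toolz [ 0.015  -0.0127 -0.9998] offset mm [-0.6  0.1  0.8] F [ 0.04 -0.06  0.25]
down in tool mrad [-13.  -14.8]
0.029925454483844767 [ 0.07054392 -0.01877147  0.00674452]
```

Gripped at 29.9 mm. Lifting slowly.

Request:
send_rows(motion=[{"offset": [0.1,0.1,-4],"twist": 0},{"offset": [0.1,0.1,-8],"twist": 0},{"offset": [0.1,0.1,-8],"twist": 0},{"offset": [0.1,0.1,-8],"twist": 0},{"offset": [0.1,0.1,-8],"twist": 0},{"offset": [0.1,0.1,-8],"twist": 0}])

```text
t: 13.85
ee_pos: [0.5036, 0.222, 0.1564]
eef_rot: [3.119, 0.228, 0.018]
contact_force: [-0.2, 0.4, -2.0]
opening: 0.0301
```

```bash
python3 -c "
from h import *
goto([.5048,.2221,.20]);tilt();print(get_state()['opening'],get_state()['ft_torque'])"
```

```text
pos [0.5036 0.222  0.1564] yaw 8.35 toolz [ 0.0124 -0.0138 -0.9998] offset mm [  1.6   0.7 -43.6] F [-0.15  0.37 -2.03]
down in tool mrad [-10.3 -15.5]
0.030111839012449206 [ 0.08303174  0.05108859 -0.01565273]
```

Request:
send_rows(motion=[{"offset": [0.5,0.3,-8],"twist": 0},{"offset": [0.5,0.3,-8],"twist": 0},{"offset": [0.1,0.1,-8],"twist": 0},{"offset": [0.1,0.1,-8],"twist": 0},{"offset": [0.1,0.1,-8],"twist": 0},{"offset": [0.1,0.1,-4],"twist": 0}])

```text
t: 14.45
ee_pos: [0.5049, 0.2218, 0.2056]
eef_rot: [3.119, 0.227, 0.02]
contact_force: [-0.1, 0.2, -3.3]
opening: 0.0298
```

```bash
python3 -c "
from h import *
save('top','t2');save('scene','s2')
goto([.557,-.199,.20]);tilt();print(get_state()['opening'],get_state()['ft_torque'])
a=cv2.imread('pics/s2.png')[95:215,370:450];cv2.imwrite('pics/c3.png',cv2.resize(a,None,fx=5,fy=5,interpolation=cv2.INTER_CUBIC))"
```

```text
pos [0.505  0.2218 0.2053] yaw 8.33 toolz [ 0.0141 -0.0129 -0.9998] offset mm [ -9.6 423.8  11.5] F [-0.09 -0.07 -2.32]
down in tool mrad [-12.1 -14.8]
0.03017814058281375 [0.0564272  0.02943348 0.00416925]
```

View pics/c3.png

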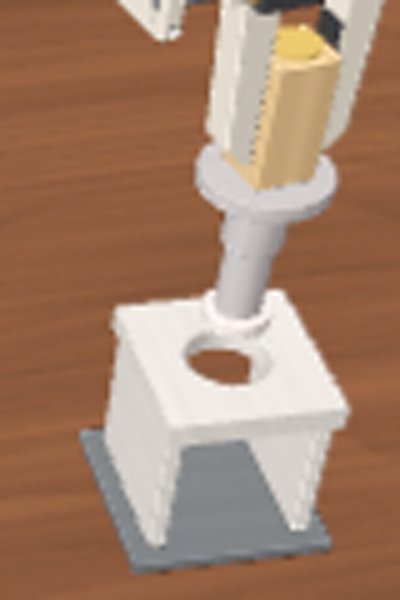

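The tool is gripped and free of the stand, its foot above the hole at crop (237,318). I'll estimate the foot length and travel at the same height.

```bash
python3 -c "
from h import *
o,d=ray('scene',(370+237/5,95+315/5))
# nearest z on vertical axis line
A=np.array([.505,.222]); n=d[:2]/np.linalg.norm(d[:2]); s=((A-o[:2])@n)/(d[:2]@n); print('foot z',(o+d*s), 'below origin',.2053-.0198-(o+d*s)[2])"
```

```text
foot z [0.50483182 0.22168554 0.11268165] below origin 0.07281835235065348
```

Request:
send_rows(motion=[{"offset": [0,4,-1],"twist": 0},{"offset": [0,8,0],"twist": 0},{"offset": [0,8,0],"twist": 0},{"offset": [0,8,0],"twist": 0},{"offset": [0,8,0],"twist": 0},{"offset": [0,8,0],"twist": 0},{"offset": [0,8,0],"twist": 0},{"offset": [0,8,0],"twist": 0},{"offset": [0,8,0],"twist": 0},{"offset": [0,8,0],"twist": 0}])

```text
t: 15.55
ee_pos: [0.5161, 0.1393, 0.2061]
eef_rot: [3.118, 0.227, 0.016]
contact_force: [0.2, -0.4, -3.1]
opening: 0.0301
```

Request:
send_rows(motion=[{"offset": [0,8,0],"twist": 0},{"offset": [0,8,0],"twist": 0},{"offset": [0,8,0],"twist": 0},{"offset": [0,8,0],"twist": 0},{"offset": [0,8,0],"twist": 0},{"offset": [0,8,0],"twist": 0},{"offset": [0,8,0],"twist": 0},{"offset": [0,8,0],"twist": 0},{"offset": [0,8,0],"twist": 0},{"offset": [0,8,0],"twist": 0}])

```text
t: 16.55
ee_pos: [0.5287, 0.053, 0.2076]
eef_rot: [3.118, 0.227, 0.017]
contact_force: [0.8, 1.1, -3.3]
opening: 0.03
```

```bash
python3 -c "
from h import *
goto([.557,-.199,.20]);tilt();print(get_state()['opening'],get_state()['t'])"
```

```text
pos [0.5287 0.053  0.2076] yaw 8.33 toolz [ 0.0119 -0.0144 -0.9998] offset mm [ -8.6 253.3  11.6] F [ 0.81  1.07 -3.33]
down in tool mrad [ -9.7 -16. ]
0.029985726711942533 16.55
```

Request:
send_rows(motion=[{"offset": [0,8,0],"twist": 0},{"offset": [0,8,0],"twist": 0},{"offset": [0,8,0],"twist": 0},{"offset": [0,8,0],"twist": 0},{"offset": [0,8,0],"twist": 0},{"offset": [0,8,0],"twist": 0},{"offset": [0,8,0],"twist": 0},{"offset": [0,8,0],"twist": 0},{"offset": [0,8,0],"twist": 0},{"offset": [0,8,0],"twist": 0}])

```text
t: 17.55
ee_pos: [0.5413, -0.0334, 0.209]
eef_rot: [3.118, 0.227, 0.017]
contact_force: [-0.5, 0.4, -3.2]
opening: 0.0298
```

Request:
send_rows(motion=[{"offset": [-1,8,0],"twist": 0},{"offset": [-1,8,0],"twist": 0},{"offset": [-1,8,0],"twist": 0},{"offset": [-1,8,0],"twist": 0},{"offset": [-1,8,0],"twist": 0},{"offset": [-1,8,0],"twist": 0},{"offset": [-1,8,0],"twist": 0},{"offset": [-1,8,0],"twist": 0},{"offset": [0,8,0],"twist": 0},{"offset": [0,8,0],"twist": 0}])

```text
t: 18.55
ee_pos: [0.545, -0.121, 0.2103]
eef_rot: [3.118, 0.227, 0.017]
contact_force: [0.3, 0.0, -3.1]
opening: 0.0298
```

```bash
python3 -c "
from h import *
goto([.557,-.199,.20]);tilt();print(get_state()['opening'],get_state()['t'])"
```

```text
pos [ 0.545  -0.121   0.2103] yaw 8.32 toolz [ 0.0117 -0.0144 -0.9998] offset mm [ 0.5 78.7 11.5] F [ 0.32  0.01 -3.14]
down in tool mrad [ -9.5 -15.9]
0.029750529969169357 18.55
```

Request:
send_rows(motion=[{"offset": [0,8,0],"twist": 0},{"offset": [0,8,0],"twist": 0},{"offset": [0,8,0],"twist": 0},{"offset": [0,8,0],"twist": 0},{"offset": [0,8,0],"twist": 0},{"offset": [0,8,0],"twist": 0},{"offset": [0,8,0],"twist": 0},{"offset": [0,8,0],"twist": 0},{"offset": [0,4,0],"twist": 0},{"offset": [0,2,0],"twist": 0}])

```text
t: 19.55
ee_pos: [0.5561, -0.1977, 0.2113]
eef_rot: [3.118, 0.225, 0.016]
contact_force: [0.9, 0.3, -1.7]
opening: 0.0297
```

```bash
python3 -c "
from h import *
goto([.5573,-.199,.168]);tilt();p=pose();np.save('w5.npy',np.array(p));im=save('wrist','w5')
s=save('scene','s3')
cv2.imwrite('pics/c4.png',np.hstack([cv2.resize(im[60:300,180:480],(400,320)),cv2.resize(s[110:270,180:300],(240,320))])[:,:,::-1])"
```

```text
pos [ 0.5561 -0.1977  0.2113] yaw 8.25 toolz [ 0.0116 -0.0146 -0.9998] offset mm [ 0.6  0.8 43.3] F [ 0.9   0.25 -1.7 ]
down in tool mrad [ -9.4 -16.1]
```

View pics/c4.png

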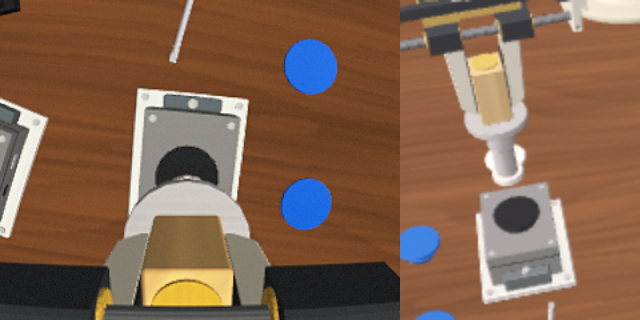

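c4: the wrist view (left) and the scene view (right) show the tool centred over cover A, foot at about (505,165) above the disc at (517,213). Descending to about 10 mm above contact.

Request:
send_rows(motion=[{"offset": [0.1,0.1,5],"twist": 0},{"offset": [0.1,0.1,5],"twist": 0},{"offset": [0.1,0.1,5],"twist": 0},{"offset": [0.1,0.1,5],"twist": 0},{"offset": [0.1,0.1,5],"twist": 0},{"offset": [0.1,0.1,5],"twist": 0},{"offset": [0,0,3],"twist": 0},{"offset": [0,0,1],"twist": 0}])

```text
t: 20.45
ee_pos: [0.557, -0.1967, 0.1737]
eef_rot: [3.119, 0.229, 0.015]
contact_force: [0.4, -0.2, -2.7]
opening: 0.0299
```

```bash
python3 -c "
from h import *
goto([.5573,-.199,.158]);tilt()
s=save('scene','s4');cv2.imwrite('pics/c5.png',cv2.resize(s[110:270,180:300],None,fx=4,fy=3.7,interpolation=cv2.INTER_CUBIC)[:,:,::-1])"
```

```text
pos [ 0.557  -0.1967  0.1737] yaw 8.4 toolz [ 0.0105 -0.0136 -0.9999] offset mm [-0.2  2.1 15.7] F [ 0.44 -0.2  -2.75]
down in tool mrad [ -8.4 -15. ]
```

Request:
send_rows(motion=[{"offset": [0,1,1],"twist": 0},{"offset": [0,1,1],"twist": 0},{"offset": [0,0,1],"twist": 0},{"offset": [0,0,1],"twist": 0},{"offset": [0,0,1],"twist": 0},{"offset": [0,0,0.8],"twist": 0},{"offset": [0,0,0.8],"twist": 0}])

```text
t: 21.2
ee_pos: [0.5579, -0.1992, 0.1674]
eef_rot: [3.118, 0.228, 0.017]
contact_force: [-0.9, 0.2, -2.5]
opening: 0.03
```

```bash
python3 -c "
from h import *
goto([.5573,-.199,.158]);tilt()"
```

```text
pos [ 0.5579 -0.1992  0.1674] yaw 8.38 toolz [ 0.0119 -0.014  -0.9998] offset mm [-0.6 -0.4  9.3] F [-0.86  0.2  -2.52]
down in tool mrad [ -9.8 -15.6]
```

Request:
send_rows(motion=[{"offset": [-0.2,-0.1,0.8],"twist": 0},{"offset": [-0.2,-0.1,0.8],"twist": 0},{"offset": [0,0,0.8],"twist": 0},{"offset": [0,0,0.8],"twist": 0},{"offset": [0,0,0.8],"twist": 0},{"offset": [0,0,0.8],"twist": 0}])

```text
t: 21.8
ee_pos: [0.5575, -0.1991, 0.1621]
eef_rot: [3.118, 0.228, 0.017]
contact_force: [-0.0, -0.8, -1.6]
opening: 0.0299
```

Request:
send_rows(motion=[{"offset": [0,0,0.8],"twist": 0},{"offset": [0,0,0.8],"twist": 0},{"offset": [0,0,0.8],"twist": 0}])

```text
t: 22.1
ee_pos: [0.5575, -0.1991, 0.1595]
eef_rot: [3.118, 0.228, 0.017]
contact_force: [-1.0, -0.3, -3.3]
opening: 0.0298
```

```bash
python3 -c "
from h import *
goto([.5573,-.199,.158]);tilt()"
```

```text
pos [ 0.5575 -0.1991  0.1595] yaw 8.39 toolz [ 0.012  -0.014  -0.9998] offset mm [-0.2 -0.1  1.5] F [-0.99 -0.33 -3.25]
down in tool mrad [ -9.8 -15.6]
```

Well aligned; about 0.87 mm per row. Continuing in small calls, watching the force.

Request:
send_rows(motion=[{"offset": [0,0,0.7],"twist": 0},{"offset": [0,0,0.7],"twist": 0}])

```text
t: 22.3
ee_pos: [0.5576, -0.1991, 0.1581]
eef_rot: [3.118, 0.229, 0.017]
contact_force: [-0.2, -0.0, 0.7]
opening: 0.0299
```

Request:
send_rows(motion=[{"offset": [0,0,0.7],"twist": 0},{"offset": [0,0,0.7],"twist": 0}])

```text
t: 22.5
ee_pos: [0.5578, -0.1991, 0.1575]
eef_rot: [3.118, 0.228, 0.018]
contact_force: [-2.4, 1.2, 6.0]
opening: 0.0298
```

Request:
send_rows(motion=[{"offset": [0,0,0.7],"twist": 0}])

```text
t: 22.6
ee_pos: [0.5579, -0.1992, 0.1574]
eef_rot: [3.118, 0.228, 0.019]
contact_force: [-2.6, 1.3, 6.8]
opening: 0.0298
```

Request:
send_rows(motion=[{"offset": [0,0,0.7],"twist": 0}])

```text
t: 22.7
ee_pos: [0.5579, -0.1991, 0.1574]
eef_rot: [3.118, 0.228, 0.019]
contact_force: [-3.6, 0.7, 6.8]
opening: 0.0303
```

Contact came at TCP z≈0.1585, as predicted. A 0.7 mm step stalls at about 9.5 N net, so I'll step slightly larger.

Request:
send_rows(motion=[{"offset": [-0.2,0,0.85],"twist": 0},{"offset": [-0.1,0,0.85],"twist": 0}])

```text
t: 22.9
ee_pos: [0.5578, -0.1992, 0.1572]
eef_rot: [3.117, 0.228, 0.021]
contact_force: [-3.1, 1.3, 7.3]
opening: 0.0302
```

Request:
send_rows(motion=[{"offset": [-0.1,0,0.95],"twist": 0},{"offset": [-0.1,0,0.95],"twist": 0}])

```text
t: 23.1
ee_pos: [0.5579, -0.1992, 0.1569]
eef_rot: [3.117, 0.228, 0.022]
contact_force: [-1.6, 0.9, 7.1]
opening: 0.03
```

```bash
python3 -c "
from h import *
goto([.5573,-.199,.151]);tilt()"
```

```text
pos [ 0.5579 -0.1992  0.1569] yaw 8.36 toolz [ 0.0155 -0.0154 -0.9998] offset mm [-0.6 -0.4  5.9] F [-1.55  0.92  7.05]
down in tool mrad [-13.1 -17.4]
```

Request:
send_rows(motion=[{"offset": [-0.1,0,1.2],"twist": 0}])

```text
t: 23.2
ee_pos: [0.558, -0.1992, 0.1566]
eef_rot: [3.116, 0.228, 0.023]
contact_force: [-2.2, 1.1, 10.3]
opening: 0.0298
```

Request:
send_rows(motion=[{"offset": [-0.1,0,1.3],"twist": 0}])

```text
t: 23.3
ee_pos: [0.558, -0.1992, 0.1562]
eef_rot: [3.116, 0.227, 0.025]
contact_force: [-3.0, 2.0, 10.9]
opening: 0.03
```

```bash
python3 -c "
from h import *
goto([.5573,-.199,.151]);tilt()"
```

```text
pos [ 0.558  -0.1992  0.1562] yaw 8.35 toolz [ 0.0169 -0.0158 -0.9997] offset mm [-0.8 -0.4  5.2] F [-3.    2.03 10.88]
down in tool mrad [-14.5 -18.1]
```

Request:
send_rows(motion=[{"offset": [-0.1,0,1.3],"twist": 0}])

```text
t: 23.4
ee_pos: [0.5581, -0.1992, 0.1559]
eef_rot: [3.116, 0.227, 0.026]
contact_force: [-2.5, 1.0, 9.5]
opening: 0.03
```

Request:
send_rows(motion=[{"offset": [-0.1,0,1.3],"twist": 0}])

```text
t: 23.5
ee_pos: [0.558, -0.1992, 0.1555]
eef_rot: [3.116, 0.227, 0.026]
contact_force: [-2.5, 0.6, 4.3]
opening: 0.0301
```

```bash
python3 -c "
from h import *
goto([.5573,-.199,.151]);tilt();print(get_state()['ft_torque'])
s=save('scene','s5');s0=cv2.imread('pics/s4.png')[:,:,::-1]
f=lambda q:cv2.resize(q[130:260,190:290],(390,507),interpolation=cv2.INTER_CUBIC)
cv2.imwrite('pics/c6.png',np.hstack([f(s0),f(s)])[:,:,::-1])"
```

```text
pos [ 0.558  -0.1992  0.1555] yaw 8.35 toolz [ 0.0181 -0.0163 -0.9997] offset mm [-0.8 -0.4  4.4] F [-2.46  0.57  4.34]
down in tool mrad [-15.5 -18.8]
[0.27966688 0.73923627 0.02587055]
```

View pics/c6.png

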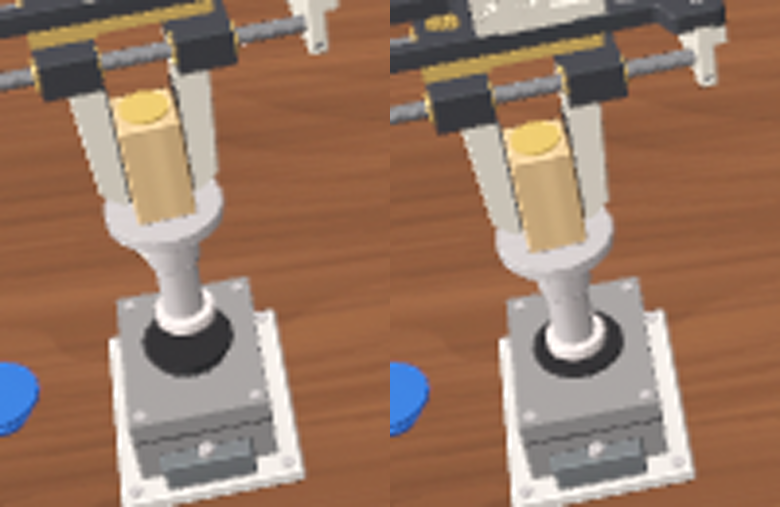

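c6: the foot sits centred on cover A at (575,345 right half), which is pressed lower than before. The force fell (13.5 to 7 N) at about 3 mm, which is the click. Easing on to the lid face.

Request:
send_rows(motion=[{"offset": [-0.1,0,0.6],"twist": 0}])

```text
t: 23.65
ee_pos: [0.5579, -0.1991, 0.1548]
eef_rot: [3.116, 0.227, 0.026]
contact_force: [-0.9, 0.8, 0.7]
opening: 0.0298
```

Request:
send_rows(motion=[{"offset": [-0.1,0,0.7],"twist": 0}])

```text
t: 23.75
ee_pos: [0.5578, -0.1991, 0.154]
eef_rot: [3.116, 0.228, 0.026]
contact_force: [-0.7, 0.1, -2.4]
opening: 0.03
```

Request:
send_rows(motion=[{"offset": [-0.1,0,0.7],"twist": 0}])

```text
t: 23.85
ee_pos: [0.5577, -0.1992, 0.153]
eef_rot: [3.116, 0.228, 0.027]
contact_force: [-0.2, -0.1, -2.1]
opening: 0.03
```

Request:
send_rows(motion=[{"offset": [-0.1,0,0.7],"twist": 0}])

```text
t: 23.95
ee_pos: [0.5575, -0.1993, 0.152]
eef_rot: [3.116, 0.228, 0.026]
contact_force: [0.5, -0.3, 0.9]
opening: 0.0298
```

Request:
send_rows(motion=[{"offset": [0,0,0.7],"twist": 0}])

```text
t: 24.05
ee_pos: [0.5578, -0.1993, 0.1518]
eef_rot: [3.116, 0.227, 0.027]
contact_force: [-2.7, 1.6, 17.6]
opening: 0.0295
```

Request:
send_rows(motion=[{"offset": [0,0,0.7],"twist": 0}])

```text
t: 24.15
ee_pos: [0.5577, -0.1993, 0.1519]
eef_rot: [3.116, 0.227, 0.027]
contact_force: [-3.7, 1.0, 11.3]
opening: 0.0302
```

Hard stop at 0.1519, about 7 mm below contact. Lifting off.

Request:
send_rows(motion=[{"offset": [0,0,-0.5],"twist": 0},{"offset": [0,0,-2],"twist": 0},{"offset": [0,0,-5],"twist": 0},{"offset": [0.1,0.1,-6],"twist": 0},{"offset": [0.1,0.1,-6],"twist": 0},{"offset": [0.1,0.1,-6],"twist": 0},{"offset": [0.1,0.1,-6],"twist": 0},{"offset": [0.1,0.1,-6],"twist": 0},{"offset": [0.1,0.1,-6],"twist": 0},{"offset": [0.1,0.1,-6],"twist": 0}])

```text
t: 25.15
ee_pos: [0.5574, -0.1991, 0.2047]
eef_rot: [3.116, 0.227, 0.025]
contact_force: [0.5, 0.0, -2.5]
opening: 0.0297
```

```bash
python3 -c "
from h import *
goto([.5048,.2221,.21]);tilt()
s=save('scene','s6');s0=cv2.imread('pics/s1.png')[:,:,::-1]
c0,_=dark(s0,(222,203,34,28),80);c,st=dark(s,(222,203,34,28),80);print(c0,c,st)
f=camera_info('scene')
o,d=ray('scene',c0)
for z in(.054,.058,.065,.0575):
  # expected centroid for cover top at z
  ci=f;P=R.from_rotvec(ci['attitude']).inv().apply(np.array([.5573,-.199,z])-ci['origin']);print(z,P[:2]/P[2]*fpx(ci)+[ci['cx'],ci['cy']])
fz=lambda q:cv2.resize(q[130:260,190:290],(390,507),interpolation=cv2.INTER_CUBIC)
cv2.imwrite('pics/c7.png',np.hstack([fz(s0),fz(s)])[:,:,::-1])"
```

```text
pos [ 0.5574 -0.1991  0.2047] yaw 8.34 toolz [ 0.0175 -0.0162 -0.9997] offset mm [   9.1 -424.2  -13. ] F [ 0.51  0.03 -2.52]
down in tool mrad [-15.  -18.5]
[237.91639871 216.79742765] [238.56401384 218.52941176] [  6   8  22  17 289]
0.054 [239.05081698 218.70507267]
0.058 [238.76483593 217.45050683]
0.065 [238.25984115 215.2351531 ]
0.0575 [238.80068583 217.60777624]
```

View pics/c7.png

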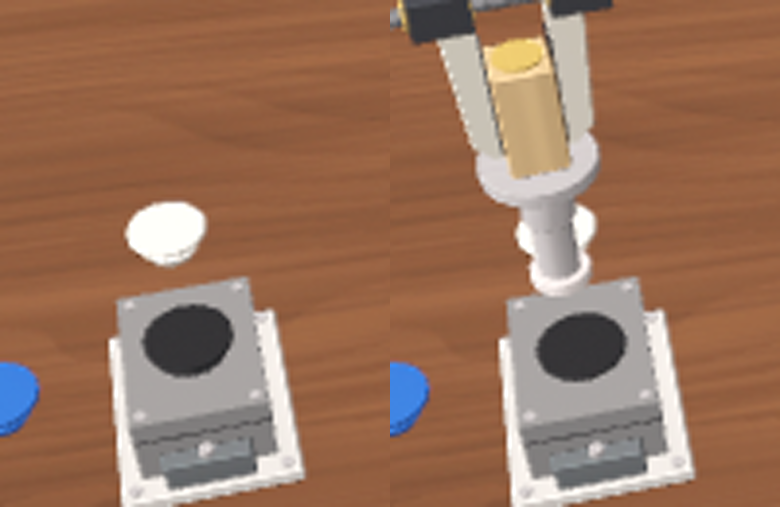

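c7: the cover in the right half (580,347) has dropped by 1.7 px and now sits flush and level in the lid. The stop-minus-contact travel of 7 mm agrees. Returning the tool at the same slow pace.

Request:
send_rows(motion=[{"offset": [0,-4,-2],"twist": 0},{"offset": [0,-8,0],"twist": 0},{"offset": [0,-8,0],"twist": 0},{"offset": [0,-8,0],"twist": 0},{"offset": [0,-8,0],"twist": 0},{"offset": [0,-8,0],"twist": 0},{"offset": [0,-8,0],"twist": 0},{"offset": [0,-8,0],"twist": 0},{"offset": [0,-8,0],"twist": 0},{"offset": [0,-8,0],"twist": 0}])

```text
t: 26.2
ee_pos: [0.5454, -0.117, 0.2057]
eef_rot: [3.116, 0.228, 0.026]
contact_force: [0.3, -0.6, -2.5]
opening: 0.0297
```

Request:
send_rows(motion=[{"offset": [0,-8,0],"twist": 0},{"offset": [0,-8,0],"twist": 0},{"offset": [0,-8,0],"twist": 0},{"offset": [0,-8,0],"twist": 0},{"offset": [0,-8,0],"twist": 0},{"offset": [0,-8,0],"twist": 0},{"offset": [0,-8,0],"twist": 0},{"offset": [0,-8,0],"twist": 0},{"offset": [0,-8,0],"twist": 0},{"offset": [0,-8,0],"twist": 0}])

```text
t: 27.2
ee_pos: [0.5328, -0.0307, 0.2043]
eef_rot: [3.116, 0.228, 0.026]
contact_force: [-0.5, 0.0, -3.0]
opening: 0.0298
```

Request:
send_rows(motion=[{"offset": [0,-8,0],"twist": 0},{"offset": [0,-8,0],"twist": 0},{"offset": [0,-8,0],"twist": 0},{"offset": [0,-8,0],"twist": 0},{"offset": [0,-8,0],"twist": 0},{"offset": [0,-8,0],"twist": 0},{"offset": [0,-8,0],"twist": 0},{"offset": [0,-8,0],"twist": 0},{"offset": [0,-8,0],"twist": 0},{"offset": [0,-8,0],"twist": 0}])

```text
t: 28.2
ee_pos: [0.5201, 0.0556, 0.2028]
eef_rot: [3.116, 0.228, 0.027]
contact_force: [1.6, 0.3, -3.3]
opening: 0.0296
```

```bash
python3 -c "
from h import *
goto([.5048,.2221,.21]);tilt()"
```

```text
pos [0.5201 0.0556 0.2028] yaw 8.37 toolz [ 0.0184 -0.016  -0.9997] offset mm [   9.2 -166.8  -10.2] F [ 1.58  0.35 -3.3 ]
down in tool mrad [-15.9 -18.5]
```

Request:
send_rows(motion=[{"offset": [1,-8,-2],"twist": 0},{"offset": [1,-8,-2],"twist": 0},{"offset": [1,-8,-2],"twist": 0},{"offset": [1,-8,-2],"twist": 0},{"offset": [1,-8,-1],"twist": 0},{"offset": [1,-8,0],"twist": 0},{"offset": [1,-8,0],"twist": 0},{"offset": [1,-8,0],"twist": 0},{"offset": [0,-8,0],"twist": 0},{"offset": [0,-8,0],"twist": 0}])

```text
t: 29.2
ee_pos: [0.516, 0.1434, 0.2111]
eef_rot: [3.116, 0.228, 0.027]
contact_force: [0.1, 0.1, -2.7]
opening: 0.0301
```

Request:
send_rows(motion=[{"offset": [0,-8,0],"twist": 0},{"offset": [0,-8,0],"twist": 0},{"offset": [0,-8,0],"twist": 0},{"offset": [0,-8,0],"twist": 0},{"offset": [0,-8,0],"twist": 0},{"offset": [0,-8,0],"twist": 0},{"offset": [0,-8,0],"twist": 0},{"offset": [0,-6,0],"twist": 0},{"offset": [0,-3,0],"twist": 0},{"offset": [0,-1,0],"twist": 0}])

```text
t: 30.2
ee_pos: [0.505, 0.2159, 0.2096]
eef_rot: [3.116, 0.23, 0.027]
contact_force: [0.1, -0.6, -3.1]
opening: 0.0301
```

```bash
python3 -c "
from h import *
goto([.5048,.2221,.19]);tilt()"
```

```text
pos [0.505  0.2159 0.2096] yaw 8.45 toolz [ 0.0183 -0.0157 -0.9997] offset mm [ 0.4 -6.5 19.5] F [ 0.06 -0.64 -3.11]
down in tool mrad [-15.8 -18.2]
```

Request:
send_rows(motion=[{"offset": [0.2,-3,0],"twist": 0},{"offset": [0.2,-2,0],"twist": 0},{"offset": [0,-1,0],"twist": 0},{"offset": [0,0,0],"twist": 0}])

```text
t: 30.6
ee_pos: [0.5046, 0.2217, 0.2095]
eef_rot: [3.116, 0.228, 0.027]
contact_force: [-0.5, -0.6, -2.1]
opening: 0.0296
```

```bash
python3 -c "
from h import *
goto([.5048,.2221,.19]);tilt()
s=save('scene','s7');s0=cv2.imread('pics/s2.png')[:,:,::-1]
fz=lambda q:cv2.resize(q[95:215,370:450],(390,585),interpolation=cv2.INTER_CUBIC)
cv2.imwrite('pics/c8.png',np.hstack([fz(s0),fz(s)])[:,:,::-1])"
```

```text
pos [0.5046 0.2217 0.2095] yaw 8.39 toolz [ 0.0182 -0.0162 -0.9997] offset mm [-0.1 -0.8 19.4] F [-0.46 -0.58 -2.15]
down in tool mrad [-15.7 -18.7]
```

View pics/c8.png

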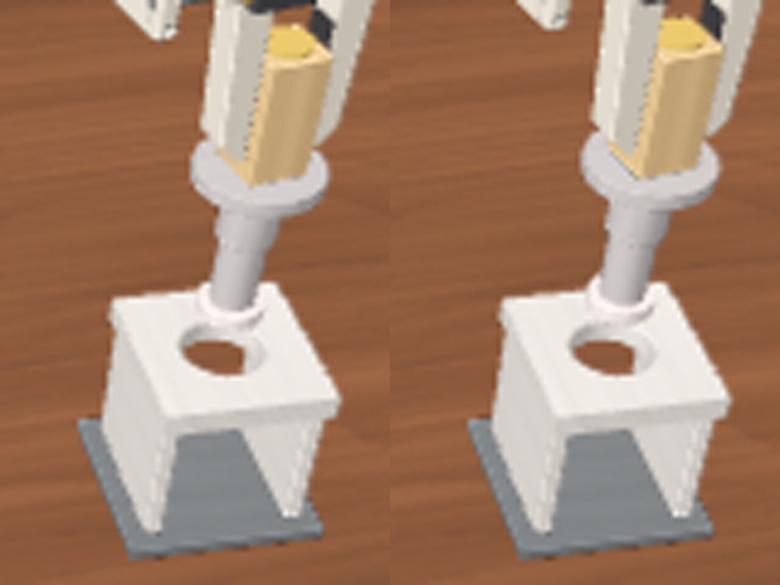

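c8: same relative pose as at lift-off (right half), foot above the hole. Lowering vertically with compensation.

Request:
send_rows(motion=[{"offset": [-0.1,-0.3,3],"twist": 0},{"offset": [-0.1,-0.3,5],"twist": 0},{"offset": [-0.1,-0.2,5],"twist": 0},{"offset": [-0.1,-0.2,5],"twist": 0},{"offset": [-0.1,-0.2,5],"twist": 0}])

```text
t: 31.15
ee_pos: [0.5047, 0.2218, 0.1849]
eef_rot: [3.116, 0.227, 0.028]
contact_force: [0.4, -0.3, -3.5]
opening: 0.0297
```

```bash
python3 -c "
from h import *
goto([.5048,.2221,.1098]);tilt()"
```

```text
pos [0.5047 0.2218 0.1849] yaw 8.34 toolz [ 0.0189 -0.0162 -0.9997] offset mm [-1.1 -1.7 75.1] F [ 0.38 -0.31 -3.47]
down in tool mrad [-16.4 -18.7]
```

Request:
send_rows(motion=[{"offset": [-0.1,-0.2,5],"twist": 0},{"offset": [-0.1,-0.2,5],"twist": 0},{"offset": [-0.1,-0.2,5],"twist": 0},{"offset": [-0.1,-0.2,5],"twist": 0},{"offset": [-0.1,-0.2,5],"twist": 0},{"offset": [-0.1,-0.2,5],"twist": 0}])

```text
t: 31.75
ee_pos: [0.5044, 0.2225, 0.1517]
eef_rot: [3.116, 0.227, 0.027]
contact_force: [0.4, 0.2, -3.1]
opening: 0.0297
```

```bash
python3 -c "
from h import *
goto([.5048,.2221,.1098]);tilt()"
```

```text
pos [0.5044 0.2225 0.1517] yaw 8.34 toolz [ 0.0183 -0.0164 -0.9997] offset mm [-0.3 -0.4 41.9] F [ 0.37  0.2  -3.11]
down in tool mrad [-15.7 -18.9]
```

Request:
send_rows(motion=[{"offset": [0,0,5],"twist": 0},{"offset": [0,-0.1,5],"twist": 0},{"offset": [0,-0.1,5],"twist": 0},{"offset": [0,-0.1,5],"twist": 0},{"offset": [0,-0.1,5],"twist": 0},{"offset": [0,-0.1,5],"twist": 0},{"offset": [0,0,2],"twist": 0},{"offset": [0,0,1],"twist": 0}])

```text
t: 32.55
ee_pos: [0.5049, 0.2225, 0.1151]
eef_rot: [3.115, 0.227, 0.026]
contact_force: [0.0, 1.1, -2.6]
opening: 0.0295
```

```bash
python3 -c "
from h import *
goto([.5048,.2221,.1098]);tilt()"
```

```text
pos [0.5049 0.2225 0.1151] yaw 8.35 toolz [ 0.0177 -0.0167 -0.9997] offset mm [-0.2  0.3  5.3] F [ 0.05  1.08 -2.61]
down in tool mrad [-15.1 -19.1]
```

Request:
send_rows(motion=[{"offset": [0,0,1],"twist": 0},{"offset": [0,0,1],"twist": 0},{"offset": [0,0,0.8],"twist": 0},{"offset": [0,0,0.8],"twist": 0}])

```text
t: 32.95
ee_pos: [0.5052, 0.2226, 0.1116]
eef_rot: [3.116, 0.227, 0.027]
contact_force: [0.0, -0.2, -2.9]
opening: 0.03
```

Request:
send_rows(motion=[{"offset": [0,0,0.5],"twist": 0},{"offset": [0,0,0.5],"twist": 0}])

```text
t: 33.15
ee_pos: [0.5054, 0.2226, 0.1107]
eef_rot: [3.116, 0.227, 0.027]
contact_force: [-0.4, -0.0, -3.5]
opening: 0.0299
```

Request:
send_rows(motion=[{"offset": [0,0,0.5],"twist": 0},{"offset": [0,0,0.5],"twist": 0}])

```text
t: 33.35
ee_pos: [0.5055, 0.2226, 0.1099]
eef_rot: [3.116, 0.227, 0.028]
contact_force: [-1.6, -1.2, 7.5]
opening: 0.0298
```

Request:
send_rows(motion=[{"offset": [0,0,0.4],"twist": 0},{"offset": [0,0,0.4],"twist": 0}])

```text
t: 33.55
ee_pos: [0.5054, 0.2225, 0.1099]
eef_rot: [3.116, 0.227, 0.028]
contact_force: [-1.6, -0.9, 3.9]
opening: 0.0294
```

Seated at 0.1099, against 0.1098 at pick-up. Releasing.

Request:
send_rows(hand=93, motion=[{"offset": [0,0,0],"twist": 0},{"offset": [0,0,0],"twist": 0},{"offset": [0,0,0],"twist": 0},{"offset": [0,0,0],"twist": 0},{"offset": [0,0,0],"twist": 0},{"offset": [0,0,0],"twist": 0},{"offset": [0,0,0],"twist": 0},{"offset": [0,0,0],"twist": 0}])

```text
t: 34.35
ee_pos: [0.5063, 0.223, 0.1101]
eef_rot: [3.117, 0.227, 0.031]
contact_force: [-0.0, 0.1, -0.2]
opening: 0.0892
```

Request:
send_rows(motion=[{"offset": [0,0,-4],"twist": 0},{"offset": [0,0,-8],"twist": 0},{"offset": [0,0,-10],"twist": 0},{"offset": [0,0,-12],"twist": 0},{"offset": [0,0,-12],"twist": 0},{"offset": [0,0,-12],"twist": 0},{"offset": [0,0,-12],"twist": 0},{"offset": [0,0,-12],"twist": 0},{"offset": [0,0,-12],"twist": 0},{"offset": [0,0,-12],"twist": 0}])

```text
t: 35.35
ee_pos: [0.5036, 0.2247, 0.2258]
eef_rot: [3.117, 0.227, 0.032]
contact_force: [-0.1, 0.2, 0.7]
opening: 0.0929
```

Request:
send_rows(motion=[{"offset": [-15,0,-12],"twist": 0},{"offset": [-15,0,-12],"twist": 0},{"offset": [0,0,-6],"twist": 0},{"offset": [0,0,0],"twist": 0},{"offset": [0,0,0],"twist": 0}])

```text
t: 35.85
ee_pos: [0.4742, 0.2212, 0.2601]
eef_rot: [3.119, 0.226, 0.038]
contact_force: [0.2, -0.2, -0.1]
opening: 0.0928
```

```bash
python3 -c "
from h import *
s=save('scene','s8');t=save('top','t8')
c,st=dark(s,(222,203,34,28),80);c2,s2=dark(t,(382,198,30,32),80);print(c,st,c2,s2,tri([ray('scene',c),ray('top',c2)]))
cb,_=dark(s,(312,185,30,26),80);cb2,_=dark(t,(302,208,30,30),80);print('B',tri([ray('scene',cb),ray('top',cb2)]))
f=lambda q,x,y,w,h:cv2.resize(q[y:y+h,x:x+w],(390,450),interpolation=cv2.INTER_CUBIC)
cv2.imwrite('pics/c9.png',np.hstack([f(s,370,130,78,90),f(s,205,185,78,90)])[:,:,::-1])
print(get_state()['contact_force'],get_state()['opening'],get_state()['t'])"
```

```text
[238.58965517 218.54827586] [  6   8  22  17 290] [395.70609319 213.35483871] [  4   7  20  18 279] (array([ 0.55827667, -0.19878363,  0.05547092]), [np.float64(1.0174755229428272), np.float64(1.017475522942855)])
B (array([ 0.53488415, -0.000586  ,  0.05587695]), [np.float64(1.0243231590104047), np.float64(1.0243231590103576)])
[-0.20957033 -0.86197865  0.06149678] 0.09297868963551506 35.95
```

Cover A now measures the same as the finished one (55.5 vs 55.9 mm). I'll check the tool numerically against the first pictures.

```bash
python3 -c "
from h import *
for nm,(x0,y0,x1,y1) in(('s',(380,130,445,215)),('t',(195,205,260,265))):
  for k in '18':
    hsv=cv2.cvtColor(cv2.imread(f'pics/{nm}{k}.png'),cv2.COLOR_BGR2HSV)[y0:y1,x0:x1]
    m=((hsv[...,0]>12)&(hsv[...,0]<30)&(hsv[...,1]>70)&(hsv[...,2]>140)).astype(np.uint8)
    n,l,st,c=cv2.connectedComponentsWithStats(m);i=1+np.argmax(st[1:,4]);print(nm+k,c[i]+[x0,y0],st[i]+np.array([x0,y0,0,0,0]))
"
```

```text
s1 [418.05144033 151.78806584] [408 137  22  31 486]
s8 [418.58024691 151.91975309] [409 138  22  30 486]
t1 [219.6381323  231.49027237] [211 224  19  16 257]
t8 [211.81578947 230.36842105] [210 225   4  12  38]
```

```bash
python3 -c "
from bench import *
print(job_done())"
```

```text
the job is handed in; nothing more can be done
None
```

The cover on the unfinished box is pressed fully home, and the seating tool is back in its stand, released. The job was handed in at about 36 s.

**Which box:** the proud cover was at about (0.557, -0.199). Its top measured 62.7 mm high, against 54.4 mm on the finished box.

**Pressing:** the cover was first touched at TCP z of about 0.1585. It clicked about 3 mm down at about 13.5 N, slightly above the stated 7–12 N. It then ran easily to the hard stop at 0.1519, 7 mm of travel in all. The highest force I read was about 20 N net at the stop, under the 30 N limit. I only saw readings at the end of each row, so a brief higher peak can't be ruled out.

**Last checks:**
- The cover now measures 55.5 mm, against 55.9 mm for the finished one, so it is flush. Both read about 2 mm below the stated 58 mm, which is a calibration offset.
- The tool seated at z 0.1099, against 0.1098 when I picked it up. In the scene camera its handle is within 0.6 px of where it started.
- The gripper is open, raised clear and reading no contact force.

**Limits of the checks:**
- In the last top picture the hand covered most of the handle, so that view confirms nothing about the tool.
- The final close-up was refused by the 12-picture limit, so those last checks are numerical only.
- The hand stayed tilted by 1.1–1.5° throughout. The rows could not fully correct this.
- The grip force is fixed at half the most (about 30 N), below the advised 40 N. The heights at contact and at the stop showed no slip.

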